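Shoot the retaining bolt of a work fixture past its spring catch

ROBOT

A 7-joint arm with a two-finger parallel gripper is mounted at the origin on a cart in front of the work surface, level with it; the furniture and walls round the work are solid. World frame = base frame: x ahead of the robot, y to its left, z up, the work surface at z = 0. Lengths are in m, angles in rad, forces in N, time in s.
With the tool pointing down it reaches from about 0.425 to 0.925 m from the base axis. Payload 6.8 kg.
Tool frame: the origin (TCP) lies at the very end of the fingers, on their centre line; the grasp point (between the pads) lies 19 mm behind it (bot.grasp_offset is the distance from the TCP to the grasp point, in m); z points along the fingers, y is the direction in which the jaws open and shut (so a half turn about z gives the same grasp; the last joint's range is limited). The gripper opens to 85 mm and grips with 20 to 120 N. Pads are 22 mm wide; open, the fingers measure 114 mm over their backs; the gripper's body (76 mm by 85 mm) begins 54 mm behind the grasp point. The pads swing forward as they close: fully open they stand 13 mm farther back than shut.
Start: joints at [-1.42, 0.477, 0.022, 1.555, -0.011, 1.109, -0.083], TCP at [0.173, 0.653, 0.231] pointing down, gripper open.
Joint ranges: [-2.96, 2.96], [-0.34, 2.1], [-1.41, 1.46], [0.24, 2.44], [-1.37, 4.51], [0.17, 1.92], [-2.96, 2.96]. Speed limits (rad/s): [2.39, 2.39, 3.14, 3.14, 3.14, 3.14, 3.14].

INTERFACE

Orientations are given as a unit quaternion [w, x, y, z].
In Python, from station import monitor, cams, bot, finder gives the robot as it stands.
- The arm moves only by the tool jog_arm, never from a script. Its argument "plan" is a list of rows, each an object of numbers: "x", "y", "z": the shift along the tool's x, y, z as a fraction of full scale; "wx", "wy", "wz": the turn, a rotation vector about the tool's x, y, z as a fraction of full scale. A call has 1 to 12 rows; each row is the pose to reach, as a shift and turn from the pose measured when the call began, along the tool's axes at that moment, turning the shorter way round; what a row does not reach only later rows make up. Full scale, the value 1, is 20 cm for a shift and 180 degrees for a turn. A row lasts 1/12 s, in which the tool goes at most 41.7 mm and 7.16 degrees, less where a joint would pass 70% of its speed; a pose out of reach is approached as far as the arm can. A call with a number of a shift or a turn outside -1 to 1 is refused whole. A call with a gripper value outside its range is refused whole. "hand" is the opening, from -1 (shut) to 1 (fully open), set as the call begins (left out, the last holds). The fingers move at their own pace and stop on an object; "grip_force" is the grip in N (left out, the last holds). Time passes only in rows, so rows that repeat a pose let the fingers close. It gives the time, the measured TCP pose, the force and the opening at its end, in the units of the state.
- monitor.get_obs(): the state, without advancing time (a new reading comes with each control period).
- cams.read_camera(name): name is "scene" or "top" or "wrist"; returns the picture (420x560x3 uint8, red, green, blue); there is no depth.
- cams.get_calibration(name): a dict with "fx", "fy", "cx", "cy" (pixels), "extrinsics" (4x4, takes a point from world to camera coordinates). Camera axes: x right, y down, z forward; pixel columns grow to the right and rows downward; lengths in m; the calibration is good to about 2 mm. A picture is of the moment at which its call begins: read the wrist's pose just before it. get_calibration takes no time and is no camera call; for the wrist camera it gives the pose at the moment of the call.
- bot.hand_in(): hands the job in, once; it reports no verdict.
Trained networks look in the newest picture that a camera, given by its name, has taken for a name from the list of things; names that differ only in an ending like _2 or _b are one class to them, and where a whole thing is asked for, a point or a joint stands for the part that bears it (a point fixed in the world has none). Each returns a list of dicts, best first, with "confidence" (0 to 1); they miss things now and then, are a little off and sometimes report something else, mostly with a low value. They report only what shows in the picture. A call takes as long as a camera call.
- finder.find_in(camera, target): "bbox" ([left, top, width, height] in pixels, round what is visible of it).
- finder.place_of(camera, target): "location" ([column, row] in pixels: a listed point, or the origin of a listed thing).
The state is a dict: "t": time; "q": joint angles; "joint_vel": joint speeds; "joint_torque": joint torques, N m; "eef_pos": TCP position; "tool_rot": TCP orientation; "contact_force": force on the tool from outside, world axes, zero at the start; "torque": the same for the moment, N m; "gripper_width": opening from 0.0 (shut) to 1.0 (fully open).
Only numpy, scipy, OpenCV 4.12 (cv2) and the standard library are available. Lean on these libraries where they do the work, as an engineer would, in place of code of your own. Each camera call takes 0.05 s, during which the arm holds its last target. There are 200 camera calls.

TASK

Lock the steel block into its fixture: with one fingertip press the sprung catch strip down and keep it held down while the other fingertip pushes the bolt's upright thumb plate forward until the bolt is fully home over the block. Then lift off so that the catch springs back up and locks the bolt. Only press and push: leave the block in its nest and the bush, cap and tin where they stand.

Things in the scene. Friction and masses are not known exactly. Their poses are not given: they have to be found in the camera images.
- fixture: low steel work fixture fixed to the worktop, base plate 185 x 104 x 10 mm. Origin on the worktop under the fixture; its x axis is the direction in which the bolt is pushed home, y to the left of that, z up. The plate reaches from x = -80 to +105 mm and y = -52 to +52 mm. Nothing of it is higher than 64 mm except the catch strip (at y = +16 to +46 mm) and the bolt's thumb plate (at y = -46 to -16 mm); between the two, at y = -16 to +16 mm, it is free above 64 mm.
- catch_strip (a point): centre of the top face of the catch: a flat level aluminium press strip with cross ribs, 100 mm long along the fixture's x and 30 mm wide along its y, top face 82 mm above the worktop while up. Point at x = -26, y = +31 mm of the fixture (strip x = -76 to +24 mm). It moves straight down when pressed, along its whole length alike, and springs back when released. A finger may slide along it while pressing.
- catch_part (a joint): how far the catch is pressed down, m: 0 up, 0.010 at its bottom stop. Spring about 3 N at first, 8 N at the stop. Its teeth clear the bolt's lug from about 0.005 on; let go on the way, it comes up and locks the bolt half-way.
- thumb_plate (a point): middle of the top edge of the near face of the bolt's upright steel thumb plate, the face a finger pushes on (it looks along the fixture's -x). The plate is 30 mm wide along the fixture's y, 8 mm thick along x, and its top is 98 mm above the worktop, 16 mm above the catch strip; it can be pushed anywhere from 66 to 98 mm above the worktop. Point at x = -44 mm + bolt travel, y = -31 mm of the fixture. Behind it (fixture -x) there is only the rod, no higher than 59 mm.
- bolt_part (a joint): how far the bolt has been pushed home, m: 0 to 0.0015 withdrawn, 0.048 at its end stop, fully home over the block. The catch can come up and lock it only from about 0.045 on. Slides along the fixture's +x with about 3 N of friction and stays where it is left; with the catch up it is blocked after 2 mm.
- block_center (a point): centre of the loose drilled steel block, 45 x 70 x 35 mm, 0.6 kg, lying in the nest at the far end of the fixture; stays there
- bush_center (a point): centre of a loose bush, diameter 22 mm, 22 mm high, standing on the worktop to the right of the fixture; bystander
- cap_center (a point): centre of a loose round cap, diameter 26 mm, 22 mm high, standing to the right of the fixture; bystander
- tin_center (a point): centre of a loose lidded tin, diameter 75 mm, 50 mm high, standing to the right of the fixture; bystander

How it is judged:
By the outcome, as a careful person would: the job done as asked, in the order asked, and still so for the second after the job is handed in, with the robot touching nothing.
It also fails if it takes over 35 s, if anything falls off the work surface, if the arm or the gripper's body presses on something with over 40 N, if the wrist force passes 120 N, or if a joint passes its speed limit or range.

## Working session

There is one attempt and no reset: what is moved stays moved. The work goes in short steps, Python scripts to look and compute and a tool call to move; the robot and the scene stay as the last step left them, time stands still between calls to the robot, and variables do not carry over. Pictures are saved under pics/ and viewed, about 8 in all and at most 12, crops included, and the job is handed in when it is done.

Besides the shell and the picture viewer there is one more tool, called after ">>>" as name([rows], argument=value, ...), one row to a line, values as JSON. jog_arm: Moves the arm, as the interface text tells. Shift numbers are shares of 20 cm and turn numbers shares of 180 degrees, none past 1 either way. Its arguments: {"type":"object","properties":{"plan":{"type":"array","items":{"type":"object","properties":{"x":{"type":"number","minimum":-1,"maximum":1},"y":{"type":"number","minimum":-1,"maximum":1},"z":{"type":"number","minimum":-1,"maximum":1},"wx":{"type":"number","minimum":-1,"maximum":1},"wy":{"type":"number","minimum":-1,"maximum":1},"wz":{"type":"number","minimum":-1,"maximum":1}}}},"hand":{"type":"number"},"grip_force":{"type":"number"}},"required":["plan"]}

```bash
ls; mkdir -p pics; cat > h.py <<'E'
import numpy as np, cv2
from station import monitor, cams, bot, finder
from scipy.spatial.transform import Rotation as R
def rot(q): return R.from_quat([q[1],q[2],q[3],q[0]])
def shot(n,f=None):
    im=cams.read_camera(n)
    if f: cv2.imwrite('pics/'+f,im[:,:,::-1])
    return im
def cal(n):
    c=cams.get_calibration(n); K=np.array([[c['fx'],0,c['cx']],[0,c['fy'],c['cy']],[0,0,1]]); return K,np.array(c['extrinsics'])
def onz(n,px,z):
    K,E=cal(n); d=E[:3,:3].T@np.linalg.inv(K)@np.array([px[0],px[1],1]); o=-E[:3,:3].T@E[:3,3]
    return o+d*(z-o[2])/d[2]
def tri(obs):
    A=[];b=[]
    for K,E,px in obs:
        d=E[:3,:3].T@np.linalg.inv(K)@np.array([px[0],px[1],1]); d/=np.linalg.norm(d); o=-E[:3,:3].T@E[:3,3]
        P=np.eye(3)-np.outer(d,d); A.append(P); b.append(P@o)
    return np.linalg.lstsq(np.vstack(A),np.hstack(b),rcond=None)[0]
def proj(n,p):
    K,E=cal(n); c=K@(E[:3,:3]@np.array(p)+E[:3,3]); return c[:2]/c[2]
E
python3 - <<'E'
from h import *
o=monitor.get_obs(); print({k:np.round(v,3) for k,v in o.items()})
D={}
ims=[]
for n in ['scene','top','wrist']:
    ims.append(shot(n,n+'1.png'))
    for t in ['catch_strip','thumb_plate','fixture','block_center','bush_center','cap_center','tin_center']:
        r=finder.place_of(n,t)[:2]
        z={'catch_strip':.082,'thumb_plate':.098,'fixture':0,'block_center':.03}.get(t,.015)
        for a in r: print(n,t,np.round(a['location']),round(a['confidence'],2),onz(n,a['location'],z).round(3))
        if r: D.setdefault(t,[]).append((*cal(n),r[0]['location']))
for t in D: print(t,tri(D[t]).round(4),len(D[t]))
cv2.imwrite('pics/a.png',cv2.resize(np.vstack([np.hstack(ims[:2]),np.hstack([ims[2],ims[2]*0])]),(800,600))[:,:,::-1])
E
```

```text
pics
{'t': np.float64(0.0), 'q': array([-1.42 ,  0.478,  0.022,  1.556, -0.011,  1.109, -0.083]), 'joint_vel': array([ 0.   ,  0.   , -0.001,  0.002,  0.   ,  0.   , -0.   ]), 'joint_torque': array([ 0.0000e+00, -5.9644e+01,  1.6080e+00, -2.8121e+01,  1.2000e-02,
        9.0000e-03,  0.0000e+00]), 'eef_pos': array([0.173, 0.652, 0.23 ]), 'tool_rot': array([-0.   ,  0.129,  0.992, -0.001]), 'contact_force': array([ 0.166, -0.135, -0.141]), 'torque': array([ 0.015, -0.03 , -0.078]), 'gripper_width': np.float64(0.996)}
scene catch_strip [300. 183.] 0.98 [0.629 0.129 0.082]
scene thumb_plate [273. 185.] 0.92 [0.605 0.075 0.098]
scene fixture [292. 224.] 0.67 [0.65  0.089 0.   ]
scene block_center [325. 234.] 0.71 [0.727 0.105 0.03 ]
scene bush_center [180. 234.] 0.43 [ 0.522 -0.107  0.015]
scene cap_center [222. 282.] 0.52 [ 0.668 -0.11   0.015]
scene tin_center [204. 253.] 0.8 [ 0.592 -0.096  0.015]
top catch_strip [261. 225.] 0.89 [0.616 0.128 0.082]
top thumb_plate [288. 225.] 0.62 [0.614 0.071 0.098]
top fixture [276. 209.] 0.73 [0.66  0.102 0.   ]
top block_center [270. 174.] 0.66 [0.733 0.114 0.03 ]
top bush_center [374. 273.] 0.41 [ 0.516 -0.111  0.015]
top cap_center [371. 206.] 0.55 [ 0.664 -0.108  0.015]
top tin_center [370. 235.] 0.85 [ 0.598 -0.103  0.015]
top tin_center [260. 222.] 0.22 [0.628 0.138 0.015]
catch_strip [0.6196 0.1323 0.0713] 2
thumb_plate [0.6124 0.0699 0.1075] 2
fixture [0.6546 0.0956 0.0019] 2
block_center [0.73 0.11 0.03] 2
bush_center [ 0.5179 -0.1089  0.0121] 2
cap_center [ 0.6648 -0.1087  0.0086] 2
tin_center [ 0.5983 -0.1006  0.0256] 2
```

View pics/a.png

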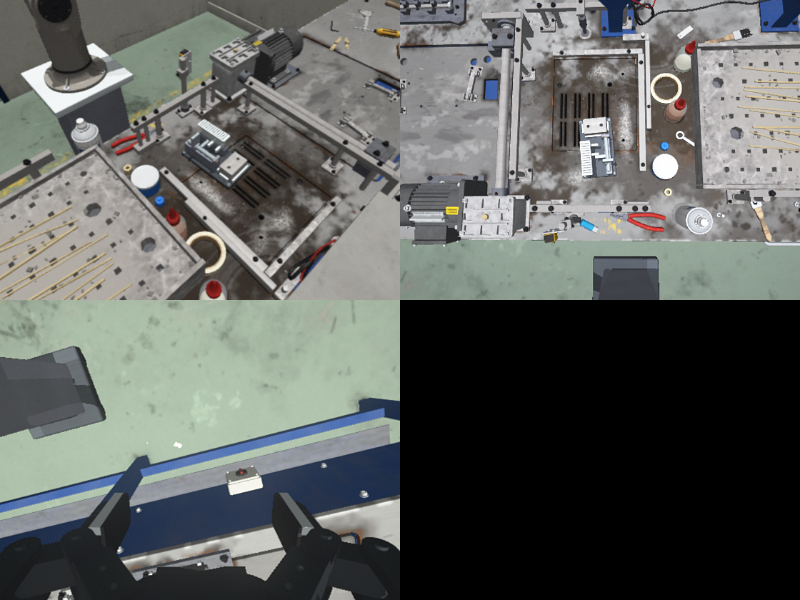

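The scene view shows the fixture at about (215,150) of the sheet. In the top view it is at (598,150), with the bolt pointing roughly world +x. The motor and rail lie between it and the arm, so I rise first and then swing over in stages.

```bash
cat >> h.py <<'E'
def go(pts,yaw,now=None):
    """list tool-frame fractional shift for each world pt, tool pointing down with tool x at angle yaw (deg)"""
    o=monitor.get_obs(); T=rot(o['tool_rot']); p=np.array(o['eef_pos'])
    a=np.radians(yaw); x=np.array([np.cos(a),np.sin(a),0]); z=np.array([0,0,-1.]); G=R.from_matrix(np.c_[x,np.cross(z,x),z])
    print('turn',(( T.inv()*G).as_rotvec()/np.pi).round(4), 'tool x deg',np.degrees(np.arctan2(*T.as_matrix()[1::-1,0])).round(2))
    for q in pts: print(q,(T.inv().apply(np.array(q)-p)/.2).round(3))
E
python3 - <<'E'
from h import *
go([(.173,.653,.42),(.3,.5,.42),(.34,.45,.42)],185)
E
```

```text
turn [ 0.      0.     -0.1101] tool x deg 165.18
(0.173, 0.653, 0.42) [-0.001  0.003 -0.943]
(0.3, 0.5, 0.42) [-0.81  -0.575 -0.943]
(0.34, 0.45, 0.42) [-1.068 -0.765 -0.943]
```

>>> jog_arm([
  {"z": -0.2},
  {"z": -0.4},
  {"z": -0.6},
  {"z": -0.8},
  {"z": -0.94},
  {"x": -0.15, "y": -0.1, "z": -0.94},
  {"x": -0.3, "y": -0.2, "z": -0.94, "wz": -0.03},
  {"x": -0.45, "y": -0.3, "z": -0.94, "wz": -0.06},
  {"x": -0.6, "y": -0.42, "z": -0.94, "wz": -0.09},
  {"x": -0.75, "y": -0.53, "z": -0.94, "wz": -0.11},
  {"x": -0.9, "y": -0.64, "z": -0.94, "wz": -0.11},
], hand=0.18)

```text
invalid input at $.plan[0]: expected keys x, y, z, wx, wy, wz
```

```bash
python3 - <<'E'
from h import *
go([(.42,.33,.40),(.46,.28,.38),(.5,.22,.36),(.56,.1,.3)],187)
E
```

```text
turn [ 0.      0.     -0.1212] tool x deg 165.18
(0.42, 0.33, 0.4) [-1.608 -1.243 -0.843]
(0.46, 0.28, 0.38) [-1.865 -1.433 -0.744]
(0.5, 0.22, 0.36) [-2.135 -1.672 -0.644]
(0.56, 0.1, 0.3) [-2.579 -2.175 -0.344]
```

>>> jog_arm([
  {"x": 0, "y": 0, "z": -0.2, "wx": 0, "wy": 0, "wz": 0},
  {"x": 0, "y": 0, "z": -0.4, "wx": 0, "wy": 0, "wz": 0},
  {"x": 0, "y": 0, "z": -0.6, "wx": 0, "wy": 0, "wz": 0},
  {"x": 0, "y": 0, "z": -0.8, "wx": 0, "wy": 0, "wz": 0},
  {"x": 0, "y": 0, "z": -0.94, "wx": 0, "wy": 0, "wz": 0},
  {"x": -0.15, "y": -0.1, "z": -0.94, "wx": 0, "wy": 0, "wz": 0},
  {"x": -0.3, "y": -0.2, "z": -0.94, "wx": 0, "wy": 0, "wz": -0.03},
  {"x": -0.45, "y": -0.3, "z": -0.94, "wx": 0, "wy": 0, "wz": -0.06},
  {"x": -0.6, "y": -0.42, "z": -0.94, "wx": 0, "wy": 0, "wz": -0.09},
  {"x": -0.75, "y": -0.53, "z": -0.94, "wx": 0, "wy": 0, "wz": -0.12},
  {"x": -0.9, "y": -0.64, "z": -0.94, "wx": 0, "wy": 0, "wz": -0.12},
], hand=0.18)

```text
t: 2.12
eef_pos: [0.3149, 0.481, 0.4195]
tool_rot: [0.0, -0.062, 0.998, 0.0]
contact_force: [0.6, 0.2, -0.0]
gripper_width: 0.591
```

```bash
python3 - <<'E'
from h import *
print(monitor.get_obs()['q'])
go([(.36,.42,.40),(.40,.36,.40),(.44,.3,.38),(.47,.25,.36),(.49,.2,.34),(.51,.15,.32),(.53,.1,.3)],187)
E
```

```text
[-1.1502307   0.19212033  0.06122065  1.53364683 -0.01187397  1.41574691
  0.60564322]
turn [0.0001 0.0001 0.0003] tool x deg -172.94
(0.36, 0.42, 0.4) [-0.186 -0.331  0.097]
(0.4, 0.36, 0.4) [-0.348 -0.653  0.097]
(0.44, 0.3, 0.38) [-0.509 -0.975  0.197]
(0.47, 0.25, 0.36) [-0.628 -1.242  0.297]
(0.49, 0.2, 0.34) [-0.696 -1.502  0.397]
(0.51, 0.15, 0.32) [-0.765 -1.763  0.497]
(0.53, 0.1, 0.3) [-0.833 -2.023  0.597]
```

>>> jog_arm([
  {"x": -0.08, "y": -0.15, "z": 0.0, "wx": 0, "wy": 0, "wz": 0},
  {"x": -0.17, "y": -0.33, "z": 0.0, "wx": 0, "wy": 0, "wz": 0},
  {"x": -0.26, "y": -0.5, "z": 0.0, "wx": 0, "wy": 0, "wz": 0},
  {"x": -0.35, "y": -0.65, "z": 0.05, "wx": 0, "wy": 0, "wz": 0},
  {"x": -0.43, "y": -0.8, "z": 0.1, "wx": 0, "wy": 0, "wz": 0},
  {"x": -0.51, "y": -0.97, "z": 0.15, "wx": 0, "wy": 0, "wz": 0},
  {"x": -0.65, "y": -1, "z": 0.2, "wx": 0, "wy": 0, "wz": 0},
])

```text
t: 2.7
eef_pos: [0.4696, 0.2921, 0.3802]
tool_rot: [0.0, -0.059, 0.998, -0.0]
contact_force: [0.5, -1.4, 0.7]
gripper_width: 0.59
```

```bash
python3 - <<'E'
from h import *
K,E=cal('wrist'); print('cam',(-E[:3,:3].T@E[:3,3]).round(3), 'axes', E[:3,:3].round(2).tolist(),K[0,0])
go([(.67,.1,.32)],187)
E
```

```text
cam [0.397 0.285 0.522] axes [[-0.12, 0.99, -0.0], [0.95, 0.11, 0.29], [0.29, 0.03, -0.96]] 339.30378740916694
turn [-0.0001  0.0003 -0.0016] tool x deg -173.28
(0.67, 0.1, 0.32) [-0.882 -1.071  0.302]
```

>>> jog_arm([
  {"x": -0.1, "y": -0.17, "z": 0.05, "wx": 0, "wy": 0, "wz": 0},
  {"x": -0.2, "y": -0.35, "z": 0.1, "wx": 0, "wy": 0, "wz": 0},
  {"x": -0.3, "y": -0.52, "z": 0.2, "wx": 0, "wy": 0, "wz": 0},
  {"x": -0.4, "y": -0.7, "z": 0.3, "wx": 0, "wy": 0, "wz": 0},
  {"x": -0.5, "y": -0.87, "z": 0.4, "wx": 0, "wy": 0, "wz": 0},
  {"x": -0.53, "y": -1, "z": 0.4, "wx": 0, "wy": 0, "wz": 0},
  {"x": -0.53, "y": -1, "z": 0.4, "wx": 0, "wy": 0, "wz": 0},
  {"x": -0.53, "y": -1, "z": 0.4, "wx": 0, "wy": 0, "wz": 0},
])

```text
t: 3.37
eef_pos: [0.5989, 0.1025, 0.2998]
tool_rot: [0.0, -0.056, 0.998, -0.001]
contact_force: [0.4, 1.0, -0.8]
gripper_width: 0.592
```

```bash
python3 - <<'E'
from h import *
im=shot('wrist','w2.png')
for t,z in [('catch_strip',.082),('thumb_plate',.098),('fixture',0),('block_center',.03)]:
    for a in finder.place_of('wrist',t)[:2]: print(t,np.round(a['location']),round(a['confidence'],2),onz('wrist',a['location'],z).round(4))
for t in ['catch_strip','thumb_plate','block_center','fixture']:
    for a in finder.find_in('wrist',t)[:1]: print(t,np.round(a['bbox']),round(a['confidence'],2))
E
```

```text
catch_strip [300. 205.] 0.97 [0.6249 0.1321 0.082 ]
thumb_plate [241. 190.] 0.96 [0.6116 0.068  0.098 ]
fixture [278. 211.] 0.68 [0.659  0.1123 0.    ]
block_center [278. 267.] 0.63 [0.7271 0.1202 0.03  ]
catch_strip [269. 158.  47.  89.] 0.76
thumb_plate [231. 163.  51.  81.] 0.8
block_center [247. 245.  57.  44.] 0.67
fixture [233. 150.  88. 127.] 0.68
```

View pics/w2.png

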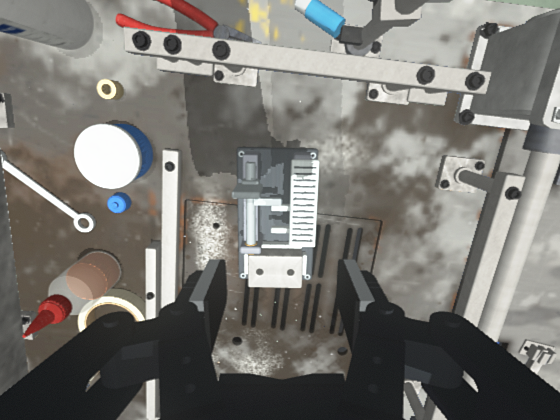

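The fixture is upright in the picture, at columns 237-318 and rows 150-283. The strip is at columns 290-317, rows 158-247, and the block is at (277,270). The networks agree with this. I'll use a zoomed crop to get the yaw.

```bash
python3 - <<'E'
from h import *
im=cv2.imread('pics/w2.png')[140:290,225:330]
cv2.imwrite('pics/w2c.png',cv2.resize(im,None,fx=4,fy=4,interpolation=cv2.INTER_CUBIC))
E
```

```text
(no output)
```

View pics/w2c.png

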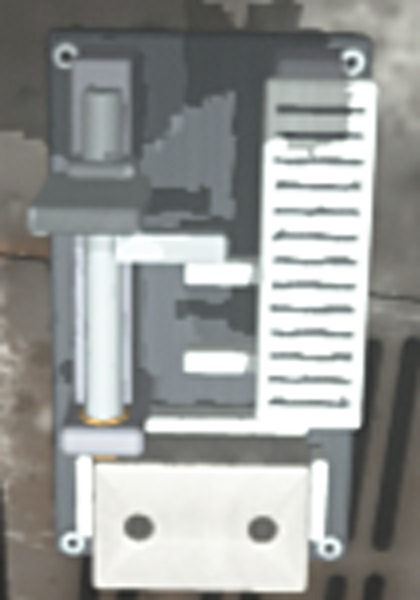

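```bash
python3 - <<'E'
from h import *
f=lambda u,v,z: onz('wrist',(u/4+225-.4,v/4+140-.4),z)
s=[f(65,55,.01),f(352,62,.01),f(71,543,.01),f(328,548,.01)]
print(np.round(s,4)); ang=lambda a,b: np.degrees(np.arctan2(b[1]-a[1],b[0]-a[0])).round(2)
print('yaw screws',ang(s[0],s[2]),ang(s[1],s[3]),ang(s[0],s[1])-90,ang(s[2],s[3])-90, 'mid',np.mean(s,0))
c=[f(266,78,.082),f(378,80,.082),f(257,428,.082),f(360,430,.082)]
print(np.round(c,4)); print('yaw strip',ang(c[0],c[2]),ang(c[1],c[3]),'mid',np.mean(c,0), np.linalg.norm(c[0]-c[2]),np.linalg.norm(c[0]-c[1]))
p=[f(28,208,.098),f(135,208,.098)]
print('thumb',np.round(p,4),np.mean(p,0),ang(p[0],p[1])-90)
E
```

```text
[[0.5857 0.0548 0.01  ]
 [0.5771 0.1454 0.01  ]
 [0.7562 0.0713 0.01  ]
 [0.7474 0.1617 0.01  ]]
yaw screws 5.53 5.48 5.409999999999997 5.599999999999994 mid [0.66660768 0.10827642 0.01      ]
[[0.5755 0.1157 0.082 ]
 [0.5725 0.1453 0.082 ]
 [0.6751 0.1259 0.082 ]
 [0.6722 0.1553 0.082 ]]
yaw strip 5.8 5.69 mid [0.62383978 0.13553979 0.082     ] 0.10017194739722392 0.02973167883659836
thumb [[0.6142 0.0577 0.098 ]
 [0.6109 0.0854 0.098 ]] [0.61255846 0.07153271 0.098     ] 6.810000000000002
```

```bash
python3 - <<'E'
from h import *
go([(.5915,.1011,.11),(.5915,.1011,.095)],185.5)
E
```

```text
turn [0.     0.0004 0.0072] tool x deg -173.2
(0.5915, 0.1011, 0.11) [ 0.038 -0.024  0.953]
(0.5915, 0.1011, 0.095) [ 0.038 -0.024  1.028]
```

>>> jog_arm([
  {"x": 0.04, "y": -0.024, "z": 0.15, "wx": 0, "wy": 0, "wz": 0.007},
  {"x": 0.04, "y": -0.024, "z": 0.3, "wx": 0, "wy": 0, "wz": 0.007},
  {"x": 0.04, "y": -0.024, "z": 0.45, "wx": 0, "wy": 0, "wz": 0.007},
  {"x": 0.04, "y": -0.024, "z": 0.6, "wx": 0, "wy": 0, "wz": 0.007},
  {"x": 0.04, "y": -0.024, "z": 0.75, "wx": 0, "wy": 0, "wz": 0.007},
  {"x": 0.04, "y": -0.024, "z": 0.88, "wx": 0, "wy": 0, "wz": 0.007},
  {"x": 0.04, "y": -0.024, "z": 0.95, "wx": 0, "wy": 0, "wz": 0.007},
  {"x": 0.04, "y": -0.024, "z": 0.98, "wx": 0, "wy": 0, "wz": 0.007},
  {"x": 0.04, "y": -0.024, "z": 0.98, "wx": 0, "wy": 0, "wz": 0.007},
  {"x": 0.04, "y": -0.024, "z": 0.98, "wx": 0, "wy": 0, "wz": 0.007},
])

```text
t: 4.65
eef_pos: [0.5917, 0.1013, 0.1054]
tool_rot: [0.001, -0.048, 0.999, 0.0]
contact_force: [0.4, 0.0, 0.6]
gripper_width: 0.589
```

```bash
python3 - <<'E'
from h import *
im=shot('wrist'); cv2.imwrite('pics/w3.png',cv2.resize(im[100:400,100:460],None,fx=2,fy=2)[:,:,::-1])
go([(.5915,.1011,.085),(.5915,.1011,.074)],185.5); print(monitor.get_obs()['contact_force'])
print([ (a['location'],onz('wrist',a['location'],.098)) for a in finder.place_of('wrist','thumb_plate')[:1]])
E
```

```text
turn [0.0001 0.0011 0.0002] tool x deg -174.46
(0.5915, 0.1011, 0.085) [ 0.003 -0.001  0.105]
(0.5915, 0.1011, 0.074) [ 0.003 -0.001  0.16 ]
[ 0.60464162 -0.14688424  0.86702571]
[]
```

View pics/w3.png

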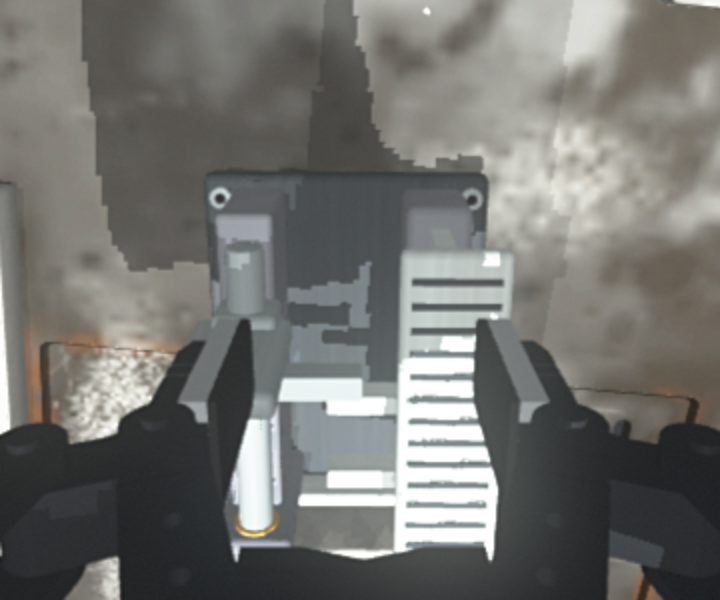

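```bash
python3 - <<'E'
from h import *
o=monitor.get_obs(); T=rot(o['tool_rot']); p=np.array(o['eef_pos'])
P=lambda w: ((proj('wrist',w)-[100,100])*2).round()
for y in (-.025,.025):
  for x in (-.011,.011):
    for z in (0,-.006,-.03): print('tip',x,y,z,P(p+T.apply([x,y,z])))
a=np.radians(5.5); F=lambda x,y,z: np.array([.6542+x*np.cos(a)-y*np.sin(a),.1071+x*np.sin(a)+y*np.cos(a),z])
for q in [(-.044,-.016,.098),(-.044,-.046,.098),(-.044,-.016,.066),(-.076,.016,.082),(-.076,.046,.082),(-.08,.052,.01)]: print(q,P(F(*q)))
E
```

```text
tip -0.011 -0.025 0 [251. 388.]
tip -0.011 -0.025 -0.006 [246. 402.]
tip -0.011 -0.025 -0.03 [226. 469.]
tip 0.011 -0.025 0 [246. 302.]
tip 0.011 -0.025 -0.006 [241. 313.]
tip 0.011 -0.025 -0.03 [219. 367.]
tip -0.011 0.025 0 [462. 388.]
tip -0.011 0.025 -0.006 [466. 402.]
tip -0.011 0.025 -0.03 [484. 469.]
tip 0.011 0.025 0 [467. 302.]
tip 0.011 0.025 -0.006 [471. 313.]
tip 0.011 0.025 -0.03 [490. 367.]
(-0.044, -0.016, 0.098) [292. 396.]
(-0.044, -0.046, 0.098) [172. 396.]
(-0.044, -0.016, 0.066) [303. 338.]
(-0.076, 0.016, 0.082) [418. 255.]
(-0.076, 0.046, 0.082) [533. 255.]
(-0.08, 0.052, 0.01) [503. 177.]
```

The fixture shows about 18 px left of my prediction: strip corners at (400,250) and (512,250), predicted 418 and 533. The first look was probably taken before the arm had settled. I'll re-measure from this settled pose and use the fingers in the picture as a reference.

```bash
python3 - <<'E'
from h import *
o=monitor.get_obs(); print(o['eef_pos'],o['tool_rot'],abs(o['joint_vel']).max()); 
f=lambda u,v,z: onz('wrist',(u/2+100-.25,v/2+100-.25),z)
for n,q in dict(stripL=(400,250,.082),stripR=(512,250,.082),plateL=(207,172,.01),plateR=(487,174,.01),scL=(219,198,.01),scR=(472,198,.01)).items(): print(n,f(*q).round(4))
a=np.radians(5.5); F=lambda x,y,z: np.array([.6542+x*np.cos(a)-y*np.sin(a),.1071+x*np.sin(a)+y*np.cos(a),z])
print('pred',F(-.076,.016,.082),F(-.076,.046,.082),F(-.08,-.052,.01),F(-.08,.052,.01))
im=shot('wrist'); o=monitor.get_obs(); print(o['eef_pos'],o['tool_rot'])
cv2.imwrite('pics/w4.png',cv2.resize(im[170:330,180:380],None,fx=4,fy=4,interpolation=cv2.INTER_CUBIC)[:,:,::-1])
for t in ['catch_strip','thumb_plate','fixture']:
    for n in ['top','scene']:
        if t=='catch_strip': shot(n)
        for r in finder.place_of(n,t)[:1]: print(n,t,onz(n,r['location'],dict(catch_strip=.082,thumb_plate=.098,fixture=0)[t]).round(4),r['confidence'])
t=shot('top'); cv2.imwrite('pics/top4.png',cv2.resize(t[150:270,210:350],None,fx=5,fy=5,interpolation=cv2.INTER_CUBIC)[:,:,::-1])
E
```

```text
[0.59219369 0.10138213 0.10617679] [ 1.90367962e-03 -4.83707831e-02  9.98827565e-01  3.71681446e-04] 0.004908519618078861
stripL [0.5761 0.1108 0.082 ]
stripR [0.5733 0.1397 0.082 ]
plateL [0.578  0.0451 0.01  ]
plateR [0.569  0.1452 0.01  ]
scL [0.5872 0.0498 0.01  ]
scR [0.5783 0.1411 0.01  ]
pred [0.57701636 0.11574206 0.082     ] [0.57414098 0.14560395 0.082     ] [0.57955228 0.04767174 0.01      ] [0.56958432 0.15119294 0.01      ]
[0.59215543 0.10134841 0.10619408] [ 1.92664651e-03 -4.83476548e-02  9.98828634e-01  3.89157241e-04]
scene catch_strip [0.6207 0.1385 0.082 ] 0.71
scene thumb_plate [0.6049 0.0786 0.098 ] 0.96
scene fixture [0.6553 0.098  0.    ] 0.65
```

View pics/w4.png

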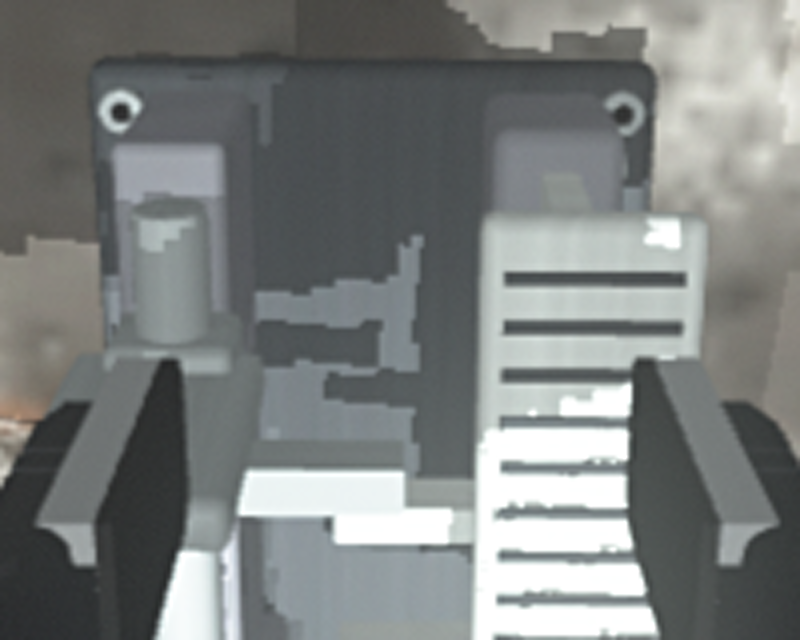

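View pics/top4.png

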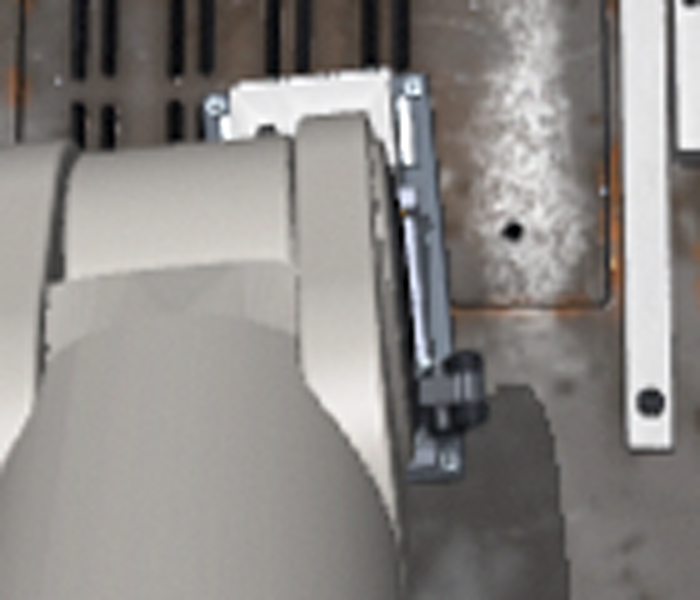

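The settled view (strip corners at (482,215) and (706,215), fingertips at (180,357) and (635,357) in the 4x crop) puts the fixture about 5.5 mm further toward -y. It also shows the tips about 5-9 mm above the nominal TCP. I'll correct for this and descend with force checks.

```bash
python3 - <<'E'
from h import *
go([(.5908,.0960,.106),(.5908,.0960,.08)],185.5)
E
```

```text
turn [0.     0.0004 0.0002] tool x deg -174.46
(0.5908, 0.096, 0.106) [ 0.004 -0.025 -0.006]
(0.5908, 0.096, 0.08) [ 0.004 -0.025  0.124]
```

>>> jog_arm([
  {"x": 0.005, "y": -0.027, "z": 0, "wx": 0, "wy": 0, "wz": 0},
  {"x": 0.005, "y": -0.027, "z": 0, "wx": 0, "wy": 0, "wz": 0},
  {"x": 0.005, "y": -0.027, "z": 0.04, "wx": 0, "wy": 0, "wz": 0},
  {"x": 0.005, "y": -0.027, "z": 0.08, "wx": 0, "wy": 0, "wz": 0},
  {"x": 0.005, "y": -0.027, "z": 0.1, "wx": 0, "wy": 0, "wz": 0},
  {"x": 0.005, "y": -0.027, "z": 0.12, "wx": 0, "wy": 0, "wz": 0},
  {"x": 0.005, "y": -0.027, "z": 0.12, "wx": 0, "wy": 0, "wz": 0},
])

```text
t: 5.83
eef_pos: [0.59, 0.0956, 0.0795]
tool_rot: [-0.0, -0.048, 0.999, -0.0]
contact_force: [-0.1, -0.0, -0.5]
gripper_width: 0.588
```

```bash
python3 - <<'E'
from h import *
im=shot('wrist'); cv2.imwrite('pics/w5.png',cv2.resize(im[170:330,180:380],None,fx=4,fy=4,interpolation=cv2.INTER_CUBIC)[:,:,::-1])
go([(.5908,.0960,.075)],185.5)
E
```

```text
turn [-0.0001  0.0001  0.0003] tool x deg -174.45
(0.5908, 0.096, 0.075) [-0.003  0.002  0.025]
```

View pics/w5.png

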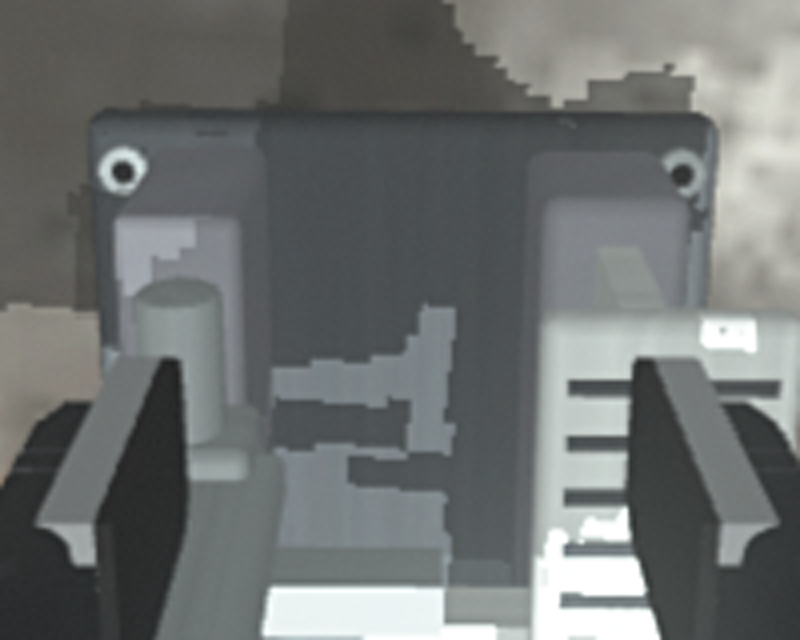

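The jaws are now centred: fixture midline at column 405, finger midline at 407. The tips lie within the strip (columns 540-798). Now I press down slowly.

>>> jog_arm([
  {"x": 0, "y": 0, "z": 0.01, "wx": 0, "wy": 0, "wz": 0},
  {"x": 0, "y": 0, "z": 0.02, "wx": 0, "wy": 0, "wz": 0},
  {"x": 0, "y": 0, "z": 0.03, "wx": 0, "wy": 0, "wz": 0},
  {"x": 0, "y": 0, "z": 0.03, "wx": 0, "wy": 0, "wz": 0},
])

```text
t: 6.22
eef_pos: [0.5907, 0.0957, 0.0742]
tool_rot: [0.001, -0.048, 0.999, 0.0]
contact_force: [-0.5, -1.1, 3.7]
gripper_width: 0.59
```

>>> jog_arm([
  {"x": 0, "y": 0, "z": 0.01, "wx": 0, "wy": 0, "wz": 0},
  {"x": 0, "y": 0, "z": 0.02, "wx": 0, "wy": 0, "wz": 0},
  {"x": 0, "y": 0, "z": 0.02, "wx": 0, "wy": 0, "wz": 0},
])

```text
t: 6.47
eef_pos: [0.5907, 0.0957, 0.0705]
tool_rot: [0.001, -0.048, 0.999, 0.0]
contact_force: [-1.3, 0.2, 5.9]
gripper_width: 0.588
```

>>> jog_arm([
  {"x": 0, "y": 0, "z": 0.01, "wx": 0, "wy": 0, "wz": 0},
  {"x": 0, "y": 0, "z": 0.015, "wx": 0, "wy": 0, "wz": 0},
  {"x": 0, "y": 0, "z": 0.015, "wx": 0, "wy": 0, "wz": 0},
])

```text
t: 6.72
eef_pos: [0.5907, 0.0958, 0.0688]
tool_rot: [0.001, -0.048, 0.999, 0.001]
contact_force: [-4.2, -0.4, 12.2]
gripper_width: 0.59
```

Force jumped to 12 N, so the strip is at or near its bottom stop. I ease up slightly and push forward.

>>> jog_arm([
  {"x": 0, "y": 0, "z": -0.002, "wx": 0, "wy": 0, "wz": 0},
  {"x": -0.02, "y": 0, "z": -0.002, "wx": 0, "wy": 0, "wz": 0},
  {"x": -0.04, "y": 0, "z": -0.002, "wx": 0, "wy": 0, "wz": 0},
  {"x": -0.06, "y": 0, "z": -0.002, "wx": 0, "wy": 0, "wz": 0},
  {"x": -0.08, "y": 0, "z": -0.002, "wx": 0, "wy": 0, "wz": 0},
])

```text
t: 7.13
eef_pos: [0.6042, 0.0971, 0.069]
tool_rot: [-0.002, -0.048, 0.999, 0.0]
contact_force: [-7.6, -0.2, 9.2]
gripper_width: 0.588
```

```bash
python3 - <<'E'
from h import *
o=monitor.get_obs(); print(o['contact_force'],o['torque'],o['eef_pos'])
im=shot('wrist'); cv2.imwrite('pics/w6.png',cv2.resize(im[170:330,180:380],None,fx=4,fy=4,interpolation=cv2.INTER_CUBIC)[:,:,::-1])
go([],185.5)
E
```

```text
[-7.56483857 -0.18840304  9.23306091] [-0.01145435  1.75862845  0.05766979] [0.60417559 0.0970775  0.06904639]
turn [ 0.0004 -0.0011  0.0003] tool x deg -174.45
```

View pics/w6.png

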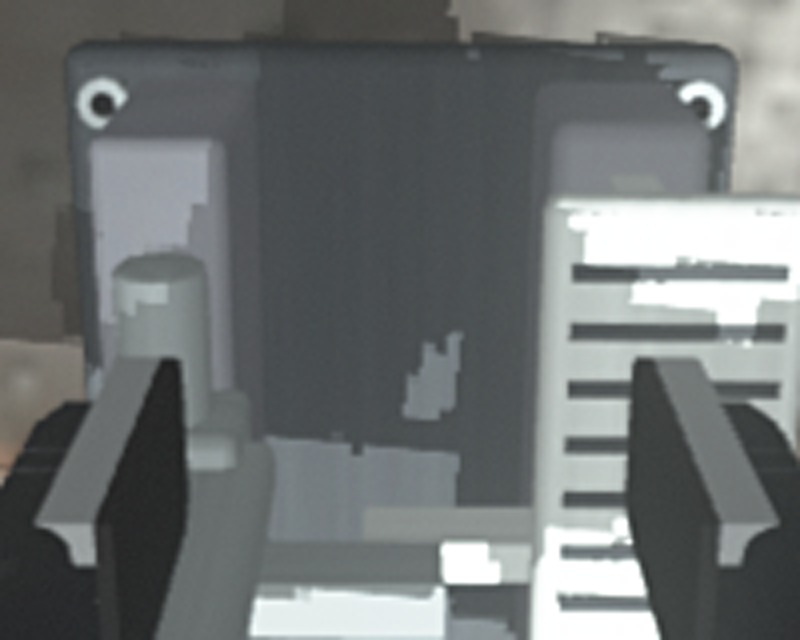

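The rod end has moved away from its guide (row 258, guide top at 140). The bolt is travelling with the strip still held down at 9 N, so I continue.

>>> jog_arm([
  {"x": -0.02, "y": 0, "z": 0.004, "wx": 0, "wy": 0, "wz": 0},
  {"x": -0.04, "y": 0, "z": 0.004, "wx": 0, "wy": 0, "wz": 0},
  {"x": -0.06, "y": 0, "z": 0.004, "wx": 0, "wy": 0, "wz": 0},
  {"x": -0.08, "y": 0, "z": 0.004, "wx": 0, "wy": 0, "wz": 0},
  {"x": -0.1, "y": 0, "z": 0.004, "wx": 0, "wy": 0, "wz": 0},
  {"x": -0.12, "y": 0, "z": 0.004, "wx": 0, "wy": 0, "wz": 0},
  {"x": -0.14, "y": 0, "z": 0.004, "wx": 0, "wy": 0, "wz": 0},
  {"x": -0.16, "y": 0, "z": 0.004, "wx": 0, "wy": 0, "wz": 0},
])

```text
t: 7.85
eef_pos: [0.631, 0.0998, 0.0686]
tool_rot: [-0.008, -0.049, 0.999, 0.001]
contact_force: [-20.2, -1.8, 24.7]
gripper_width: 0.591
```

Upward load rose to 25 N against the stop, which adds friction. I ease the press by about 1 mm (still well below the release level) and check.

>>> jog_arm([
  {"x": 0, "y": 0, "z": -0.004, "wx": 0, "wy": 0, "wz": 0},
  {"x": -0.005, "y": 0, "z": -0.004, "wx": 0, "wy": 0, "wz": 0},
  {"x": -0.01, "y": 0, "z": -0.004, "wx": 0, "wy": 0, "wz": 0},
  {"x": -0.015, "y": 0, "z": -0.004, "wx": 0, "wy": 0, "wz": 0},
])

```text
t: 8.18
eef_pos: [0.6318, 0.0997, 0.0695]
tool_rot: [-0.01, -0.049, 0.999, 0.001]
contact_force: [-6.9, -1.4, 8.9]
gripper_width: 0.593
```

```bash
python3 - <<'E'
from h import *
o=monitor.get_obs(); print(o['contact_force'],o['torque'],o['eef_pos'],o['tool_rot'])
im=shot('wrist'); ims=shot('scene')
cv2.imwrite('pics/w7.png',np.hstack([cv2.resize(im[140:420,140:420],(400,400)),cv2.resize(ims[150:270,240:360],(400,400),interpolation=cv2.INTER_CUBIC)])[:,:,::-1])
go([],185.5)
E
```

```text
[-6.89975839 -1.37243742  8.91228613] [-0.06094574  1.65111459  0.03140801] [0.63176115 0.09966588 0.06950896] [-1.04094850e-02 -4.86995630e-02  9.98759028e-01  6.31709909e-04]
turn [ 0.0007 -0.0065  0.0005] tool x deg -174.41
```

View pics/w7.png

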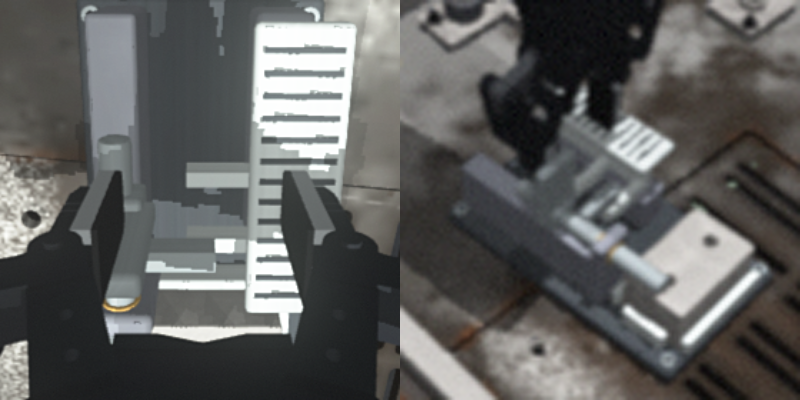

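The bolt now reaches part-way over the block (tip at about (670,280)). The strip is still down and forces are low, at 7 and 9 N. I continue and level the small tilt.

>>> jog_arm([
  {"x": -0.012, "y": 0, "z": 0.001, "wx": 0, "wy": -0.002, "wz": 0},
  {"x": -0.024, "y": 0, "z": 0.001, "wx": 0, "wy": -0.004, "wz": 0},
  {"x": -0.036, "y": 0, "z": 0.001, "wx": 0, "wy": -0.005, "wz": 0},
  {"x": -0.048, "y": 0, "z": 0.001, "wx": 0, "wy": -0.006, "wz": 0},
  {"x": -0.06, "y": 0, "z": 0.001, "wx": 0, "wy": -0.006, "wz": 0},
  {"x": -0.06, "y": 0, "z": 0.001, "wx": 0, "wy": -0.006, "wz": 0},
])

```text
t: 8.78
eef_pos: [0.6419, 0.1006, 0.069]
tool_rot: [-0.003, -0.049, 0.999, 0.001]
contact_force: [-5.7, -1.1, 8.4]
gripper_width: 0.59
```

>>> jog_arm([
  {"x": -0.01, "y": 0, "z": 0.001, "wx": 0, "wy": 0, "wz": 0},
  {"x": -0.02, "y": 0, "z": 0.001, "wx": 0, "wy": -0.001, "wz": 0},
  {"x": -0.03, "y": 0, "z": 0.001, "wx": 0, "wy": -0.002, "wz": 0},
  {"x": -0.035, "y": 0, "z": 0.001, "wx": 0, "wy": -0.002, "wz": 0},
  {"x": -0.035, "y": 0, "z": 0.001, "wx": 0, "wy": -0.002, "wz": 0},
])

```text
t: 9.2
eef_pos: [0.6453, 0.1009, 0.0688]
tool_rot: [-0.004, -0.049, 0.999, 0.001]
contact_force: [-12.4, -0.7, 14.3]
gripper_width: 0.59
```

>>> jog_arm([
  {"x": -0.02, "y": 0, "z": -0.002, "wx": 0, "wy": -0.002, "wz": 0},
  {"x": -0.035, "y": 0, "z": -0.002, "wx": 0, "wy": -0.002, "wz": 0},
  {"x": -0.045, "y": 0, "z": -0.002, "wx": 0, "wy": -0.002, "wz": 0},
  {"x": -0.045, "y": 0, "z": -0.002, "wx": 0, "wy": -0.002, "wz": 0},
])

```text
t: 9.53
eef_pos: [0.6455, 0.1009, 0.0688]
tool_rot: [-0.01, -0.048, 0.999, 0.002]
contact_force: [-28.3, -2.5, 28.2]
gripper_width: 0.589
```

>>> jog_arm([
  {"x": 0.0, "y": 0, "z": -0.004, "wx": 0, "wy": -0.006, "wz": 0},
  {"x": -0.01, "y": 0, "z": -0.006, "wx": 0, "wy": -0.006, "wz": 0},
  {"x": -0.02, "y": 0, "z": -0.006, "wx": 0, "wy": -0.006, "wz": 0},
  {"x": -0.025, "y": 0, "z": -0.006, "wx": 0, "wy": -0.006, "wz": 0},
])

```text
t: 9.87
eef_pos: [0.6455, 0.1007, 0.0698]
tool_rot: [-0.006, -0.048, 0.999, 0.002]
contact_force: [-17.8, -0.9, 16.7]
gripper_width: 0.59
```

```bash
python3 - <<'E'
from h import *
o=monitor.get_obs(); print(o['contact_force'],o['torque'],o['eef_pos'],o['tool_rot'])
im=shot('wrist'); ims=shot('scene')
cv2.imwrite('pics/w8.png',np.hstack([cv2.resize(im[140:420,140:420],(400,400)),cv2.resize(ims[150:270,240:360],(400,400),interpolation=cv2.INTER_CUBIC)])[:,:,::-1])
E
```

```text
[-17.76919718  -0.8949754   16.70197928] [-0.34095439  3.67301345 -0.31026115] [0.64549896 0.10073078 0.06979275] [-0.00600978 -0.0475852   0.99884703  0.00203649]
```

View pics/w8.png

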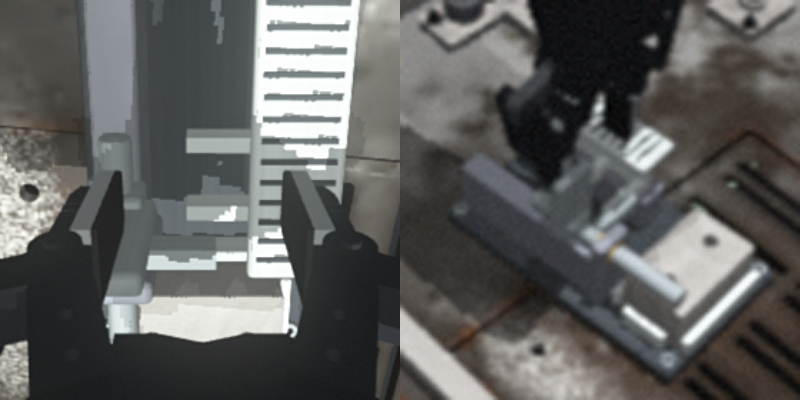

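It stops at the same x with less load, and the bolt now spans the block in the scene view (tip at about (680,290)). This is the end stop. I lift off straight up.

>>> jog_arm([
  {"x": 0, "y": 0, "z": -0.01, "wx": 0, "wy": 0, "wz": 0},
  {"x": 0, "y": 0, "z": -0.04, "wx": 0, "wy": 0, "wz": 0},
  {"x": 0.01, "y": 0, "z": -0.1, "wx": 0, "wy": 0, "wz": 0},
  {"x": 0.03, "y": 0, "z": -0.2, "wx": 0, "wy": 0, "wz": 0},
  {"x": 0.03, "y": 0, "z": -0.4, "wx": 0, "wy": 0, "wz": 0},
  {"x": 0.1, "y": 0, "z": -0.6, "wx": 0, "wy": 0, "wz": 0},
  {"x": 0.2, "y": 0, "z": -0.8, "wx": 0, "wy": 0, "wz": 0},
  {"x": 0.2, "y": 0, "z": -0.9, "wx": 0, "wy": 0, "wz": 0},
  {"x": 0.2, "y": 0, "z": -0.9, "wx": 0, "wy": 0, "wz": 0},
  {"x": 0.2, "y": 0, "z": -0.9, "wx": 0, "wy": 0, "wz": 0},
  {"x": 0.2, "y": 0, "z": -0.9, "wx": 0, "wy": 0, "wz": 0},
])

```text
t: 10.88
eef_pos: [0.6074, 0.0964, 0.2498]
tool_rot: [-0.006, -0.048, 0.999, 0.002]
contact_force: [-0.8, 0.0, -0.7]
gripper_width: 0.588
```

```bash
python3 - <<'E'
from h import *
o=monitor.get_obs(); print(o['contact_force'],o['eef_pos'],o['t'])
im=shot('wrist'); 
for t,z in [('catch_strip',.082),('thumb_plate',.098),('block_center',.03)]:
    for a in finder.place_of('wrist',t)[:1]: print(t,np.round(a['location']),round(a['confidence'],2),onz('wrist',a['location'],z).round(4))
ims=shot('scene')
for t,z in [('bush_center',.015),('cap_center',.015),('tin_center',.015),('block_center',.03),('thumb_plate',.098)]:
    for a in finder.place_of('scene',t)[:1]: print(t,np.round(a['location']),round(a['confidence'],2),onz('scene',a['location'],z).round(4))
cv2.imwrite('pics/w9.png',np.hstack([cv2.resize(im[120:320,180:380],(400,400)),cv2.resize(ims[150:270,240:360],(400,400),interpolation=cv2.INTER_CUBIC)])[:,:,::-1])
a=np.radians(5.5); F=lambda x,y,z: np.array([.6535+x*np.cos(a)-y*np.sin(a),.1020+x*np.sin(a)+y*np.cos(a),z])
print('thumb expected home',F(.004,-.031,.098))
E
```

```text
[-0.79419518  0.00503614 -0.6809559 ] [0.60735855 0.09639463 0.24983921] 10.8833
catch_strip [312. 208.] 0.85 [0.6184 0.129  0.082 ]
thumb_plate [245. 250.] 0.79 [0.6605 0.0694 0.098 ]
block_center [93. 84.] 0.22 [ 0.526  -0.0989  0.03  ]
bush_center [179. 236.] 0.47 [ 0.5245 -0.1108  0.015 ]
cap_center [223. 283.] 0.61 [ 0.6717 -0.111   0.015 ]
tin_center [203. 251.] 0.9 [ 0.5861 -0.0958  0.015 ]
block_center [327. 236.] 0.84 [0.7348 0.1031 0.03  ]
thumb_plate [290. 199.] 0.92 [0.655  0.0745 0.098 ]
thumb expected home [0.6604528 0.0715261 0.098    ]
```

View pics/w9.png

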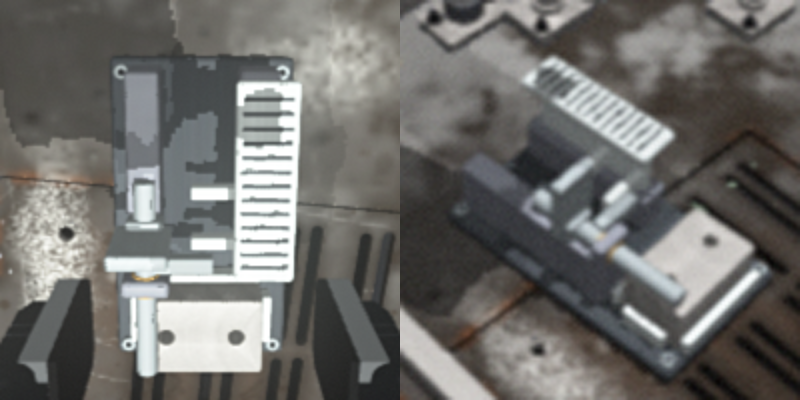

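Thumb plate measures at x = 0.6605, exactly the expected home position, and the block and bystanders appear unmoved. One numeric check remains, that the strip is back up: compare its pixel position with the first scene picture.

```bash
python3 - <<'E'
from h import *
a=cv2.imread('pics/scene1.png'); b=shot('scene')[:,:,::-1].copy()
t=a[172:194,290:318]; r=cv2.matchTemplate(b[160:210,275:335],t,cv2.TM_CCOEFF_NORMED); _,s,_,l=cv2.minMaxLoc(r)
print('scene match',s,l[0]+275,l[1]+160,'was (290,172); 10 mm lower would shift',proj('scene',(.624,.13,.072))-proj('scene',(.624,.13,.082)))
for n,w in dict(tin=(185,233,40,40),cap=(212,273,20,20),bush=(170,225,20,20),block=(318,222,24,22)).items():
    x,y,ww,h=w; r=cv2.matchTemplate(b[y-12:y+h+12,x-12:x+ww+12],a[y:y+h,x:x+ww],cv2.TM_CCOEFF_NORMED); _,s,_,l=cv2.minMaxLoc(r); print(n,s,l[0]-12,l[1]-12)
E
```

```text
scene match 0.9748712182044983 290 172 was (290,172); 10 mm lower would shift [-0.17516793  3.32191962]
tin 0.9995118379592896 0 0
cap 0.9981922507286072 0 0
bush 0.9982712864875793 0 0
block 0.8798028826713562 1 -1
```

```bash
python3 -c "
from station import bot; print(bot.hand_in())"
```

```text
the job is handed in; nothing more can be done
None
```

The bolt is fully home over the block and the catch has sprung back up, so it should be locked. I handed the job in at about 11 s of the 35 s allowed.

**What I did:** With the jaws about 50 mm apart across the fixture, one fingertip pressed the catch strip to its stop and kept it down. The other pushed the thumb plate forward until it stopped, and then I lifted straight off. Forces stayed at or below about 28 N at every reading.

**Last checks:**
- **Bolt:** The thumb plate measured x = 0.6605 m in the wrist view, exactly the expected home position. The scene picture shows the bolt lying across the block.
- **Catch:** The strip is at the same scene pixel as at the start. If it were still fully down it would have shifted about 3 px.
- **Bystanders:** The tin, cap and bush had not shifted at all in the picture.
- **Contact:** The wrist force after lift-off was about 1 N, so the robot was touching nothing.

**Disagreements:**
- **First position estimate:** My first wrist measurement was about 5 mm off sideways, probably because the arm was still settling. I corrected it before pressing.
- **Network estimates:** The networks put the thumb plate about 5 mm short from the scene camera, and the strip about 6 mm short from the wrist camera. I took both as noise.
- **Block match:** The block's picture match was weaker (0.88, 1 px off), most likely because the bolt now covers part of it. In the picture it still lies in its nest.
- **Lock not tested:** I did not try pushing the bolt back to test the lock. That rests on the positions above.

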